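Snap the feed roller into the label printer

ROBOT

A 6-joint arm with a two-finger parallel gripper is mounted at the origin on the work surface. World frame = base frame: x ahead of the robot, y to its left, z up, the work surface at z = 0. Lengths are in m, angles in degrees, forces in N, time in s.
With the tool pointing down it reaches from about 0.275 to 1 m from the base axis. Payload 8.4 kg.
Tool frame: the origin (TCP) lies midway between the tips of the shut fingers; the grasp point (between the pads) lies 19 mm behind it (arm.hold_point_z is the distance from the TCP to the grasp point, in m); z points along the fingers, y is the line along which they close (so a half turn about z gives the same grasp; the last joint's range is limited). The gripper opens to 85 mm and grips with 20 to 120 N. Pads are 22 mm wide; open, the fingers measure 114 mm over their backs; the gripper's body (76 mm by 85 mm) begins 54 mm behind the grasp point. The pads swing forward as they close: fully open they stand 13 mm farther back than shut.
Start: joints at [-71.184, 20.225, 93.587, -0, 66.188, -0.138], TCP at [0.203, -0.591, 0.231] pointing down, gripper open.
Joint ranges: [-150.9, 150.9], [-52.94, 120.26], [3.33, 152.33], [-74.26, 254.26], [0, 154.13], [-172.89, 172.89]. Speed limits (degrees/s): [127.2, 127.2, 159.86, 180, 180, 180].

INTERFACE

Orientations are given as [roll, pitch, yaw] about the fixed x, y, z axes, in that order (R = Rz(yaw) Ry(pitch) Rx(roll)).
In Python, from workcell import arm, cams gives the robot as it stands.
- The arm moves only by the shell command python3 -m crank 'ROWS' [FORCE]. ROWS is JSON, a list of rows, each a list of 7 numbers: the turn, a rotation vector about the tool's x, y, z in rad, then the shift along the tool's x, y, z in cm, then the opening, from 0 (shut) to 1 (fully open). In form: [[wx, wy, wz, dx, dy, dz, fingers], ...]. A call has 1 to 12 rows; each row shifts and turns the commanded pose from where the row before left it, along the tool's axes as they then stand; what a row does not reach is not made up. A row lasts 1/8 s, in which the tool goes at most 62.5 mm and 10.7 degrees, less where a joint would pass 70% of its speed; a pose out of reach is approached as far as the arm can. A call is refused whole if a number of a shift passes 6.25 or a number of a turn 0.188, either way. A call with a gripper value outside its range is refused whole. The fingers move at their own pace and stop on an object; FORCE is the grip in N (left out, the last holds). Time passes only in rows, so rows that do not move let the fingers close. It gives the time, the measured TCP pose, the force, the opening and the grip force at its end, in the units of the state.
- arm.state(): the state, without advancing time (a new reading comes with each control period).
- cams.read_camera(name): name is "scene" or "side" or "wrist"; returns (picture, depth): 480x640x3 uint8, red, green, blue; 480x640 float32, m along the optical axis (not along the pixel's ray), 0 where there is no reading.
- cams.camera_info(name): a dict with "camera_matrix" (3x3 intrinsics, pixels), "k1" (the pictures are not rectified: a ray, as slopes to the right and down, at radius r is drawn at 1 + k1 r^2 times it, then the intrinsics apply), "R" (3x3) and "t" (3): a world point X has camera coordinates R X + t. Camera axes: x right, y down, z forward; pixel columns grow to the right and rows downward; lengths in m; the calibration is good to about 2 mm. A picture is of the moment at which its call begins: read the wrist's pose just before it. camera_info takes no time and is no camera call; for the wrist camera it gives the pose at the moment of the call.
- arm.finish_job(): hands the job in; it is judged then, once.
The state is a dict: "clock": time; "qpos": joint angles; "dq": joint speeds; "joint_efforts": joint torques, N m; "eef_pos": TCP position; "ee_rot": TCP orientation; "force": force on the tool from outside, world axes, zero at the start; "wrist_torque": the same for the moment, N m; "width": finger opening in m; "grasp_force": force on a finger pad.
Only numpy, scipy, OpenCV 4.12 (cv2) and the standard library are available. Lean on these libraries where they do the work, as an engineer would, in place of code of your own. Each camera call takes 0.05 s, during which the arm holds its last target. There are 200 camera calls.

TASK

Take the longer of the two rubber rollers from the rack and press it down into the opened label printer, so that its chamfered ends push the two spring clips apart and it snaps fully home between them, lying level in its seat under both lips. Feel for the clips and do not force anything: the printer's plastic cracks if the roller is leaned on hard. Then let go, and leave the short roller and everything else on the desk as they are.

Things in the scene. Friction and masses are not known exactly. Their poses are not given: they have to be found in the camera images.
- roller: longer roller, 112 mm in all: steel shaft 12 mm in diameter; at its middle a black plastic block 26 x 26 mm, 36 mm long, flats level and upright at the start, then black rubber sleeves 26 mm in diameter, to 34 mm from the middle; beyond, 24 mm of bare shaft, whose last 2 mm are a steep chamfer to a 6 mm end face. 0.15 to 0.3 kg. Origin on its axis at mid-length, y axis along the shaft
- short_roller: other roller of the same make, 86 mm long in all (sleeves to 30 mm from the middle, all else alike), which does not fit; origin and axes as for the long one. Lies in the rack's other place and stays there
- rack: grey plastic rack fixed on the desk, base 160 x 75 x 6 mm; two places 40 mm either side of its middle along its x axis, a roller in each, either way round. They lie along the rack's y axis, sleeves on two V notches, axis 38 mm above the desk; the notch plates stand 21 to 27 mm either side of mid-length, the 42 mm between is free down to the base. Origin under its middle, on the desk
- chassis: label printer, cover off, grey and black plastic, fixed; 220 mm wide (its y), from 85 mm in front (-x) to 135 mm behind its origin. Front panel 44 mm high, side walls 52 mm, rear housing 78 mm high from x = 80 mm on. The plastic stands 40 N of roller or robot on printer and clips, all contacts added up (some 25 N of straight push). Origin on the desk under its middle
- seat_middle (a point): chassis's middle at the height of the seated roller's axis, 62 mm above the desk (chassis x = y = 0). The roller seats along chassis y, bare shaft in two 90 degree V notches 45 mm either side of the carriage's middle, which catch it up to 8 mm off in x. 25 mm below (37 mm above the desk) is the steel carriage floor, free for fingertips
- carriage_way (a point): point on the chassis's middle, 37 mm above the desk, level with the top of the steel carriage that bears the notches and both clips. The carriage was left anywhere up to 15 mm either way along chassis y from here: its place is not reported, it must be seen or felt. It stays put under the forces of this work
- clip_left (a joint): outward spread (m) of the bright steel clip on the carriage's +y side: 0 at rest, at most 0.010; 1 N/mm, 1.5 N preload, 26 mm wide (x). Lip 53.5 mm from the carriage's middle, 69.5 mm above the desk; above it a bevel runs 4.5 mm outwards over 12.5 mm of height to a flat top, 82 mm above the desk, 58 to 75 mm from the carriage's middle. Below the lip it springs back over the shaft's end
- clip_right (a joint): the same for the mirrored clip on the -y side. A roller within 2 mm of the carriage's middle enters between both clips; pressed down it meets 8 to 14 N in all, its axis 85 to 67 mm above the desk, then drops home. Farther off, one end lands on the flat top of the clip on the side it is off to, its axis 86 to 88 mm above the desk, and only that end is carried
- screwdriver: bystander: black-handled screwdriver, 170 mm long, lying along x in the middle of the desk between rack and printer; origin under its middle
- tape: bystander: cardboard-coloured ring, 60 mm across, 18 mm high, nearer to the robot; origin under its centre
- calculator: bystander: black calculator 130 x 75 x 14 mm at the front right; origin under its centre
- stapler: bystander: black stapler 140 x 34 mm, 45 mm high, at the front left; origin under its centre
- pen_cup: bystander: black cup with three pens, 76 mm across, 95 mm high (pens to 150 mm), in the middle at the back; origin under its centre
There are look-alikes about, which are no part of the job. Leave any blue, orange or yellow look-alike of the roller alone.

How it is judged (in metres and radians):
At the end, for the whole second after the job is handed in: The long roller lies in the printer's seat: its middle within 3 mm of the seat line front to back, its axis 58 to 65 mm above the desk and parallel to the chassis's y axis within 0.05 rad, both clips sprung back to within 2 mm of rest, and the roller at rest and released (x of roller in the frame of chassis between -0.003 and 0.003 m and z of roller in the frame of chassis between 0.058 and 0.065 m and angle between the y axis of roller and the y axis of chassis, either way round below 0.05 rad and value of joint each of clip_left, clip_right below 0.002 m and linear speed of roller below 0.02 m/s); the robot touches nothing.
It fails at once if the roller presses on the printer or its clips with more than 40 N (contact force between roller and chassis above 40 N).
It fails at once if the robot presses on the printer or its clips with more than 40 N (contact force between the arm and chassis above 40 N).
It fails at once if the short roller is taken from its place (moved more than 20 mm) (distance of short_roller from where it was at the start of the episode above 0.02 m).
It fails at once if a bystander is moved more than 30 mm (distance of any of screwdriver, tape, calculator, stapler, pen_cup from where it was at the start of the episode above 0.03 m).
It also fails if it takes over 56 s, if anything falls off the work surface, if the arm or the gripper's body presses on something with over 40 N, if the wrist force passes 120 N, or if a joint passes its speed limit or range.

## Working session

There is one attempt and no reset: what is moved stays moved. The work goes in short steps, Python scripts to look and compute and a shell command to move; the robot and the scene stay as the last step left them, time stands still between calls to the robot, and variables do not carry over. Pictures are saved under pics/ and viewed, at most 10 in all, crops included, and the job is handed in when it is done.

```bash
mkdir -p pics; cat > h.py <<'E'
import numpy as np, cv2
from workcell import arm, cams
def ray(info,u,v):
    K=np.array(info["camera_matrix"]);k=info["k1"]
    d=np.array([(u-K[0,2])/K[0,0],(v-K[1,2])/K[1,1]]);s=d.copy()
    for _ in range(20): s=d/(1+k*(s@s))
    return np.array([s[0],s[1],1.])
def cam2w(info,p): return np.array(info["R"]).T@(p-np.array(info["t"]))
def onz(info,u,v,z):
    R=np.array(info["R"]);c=cam2w(info,np.zeros(3));d=R.T@ray(info,u,v)
    return c+d*(z-c[2])/d[2]
def dep(info,D,u,v):
    return cam2w(info,ray(info,u,v)*np.median(D[v-1:v+2,u-1:u+2]))
def proj(info,X):
    K=np.array(info["camera_matrix"]);p=np.array(info["R"])@X+np.array(info["t"]);s=p[:2]/p[2];s=s*(1+info["k1"]*(s@s))
    return K[0,0]*s[0]+K[0,2],K[1,1]*s[1]+K[1,2]
def snap(n,f):
    i=cams.camera_info(n);im,D=cams.read_camera(n);np.savez('pics/'+f+'.npz',im=im,D=D);import pickle;pickle.dump(i,open('pics/'+f+'.pkl','wb'))
    cv2.imwrite('pics/'+f+'.png',im[:,:,::-1]);return i,im,D
def load(f):
    import pickle;z=np.load('pics/'+f+'.npz');return pickle.load(open('pics/'+f+'.pkl','rb')),z['im'],z['D']
E
python3 - <<'E'
from h import *
for n in("scene","side"):
    i,im,D=snap(n,n+'0');print(n,cam2w(i,np.zeros(3)))
print(arm.state())
E
```

```text
scene [1.47842313 0.17773967 0.66448386]
side [0.04097284 0.71286301 0.6925924 ]
{'clock': 0.1, 'qpos': array([-7.11869160e+01,  2.02595337e+01,  9.36238405e+01, -1.56842845e-04,
        6.61869528e+01, -1.36509325e-01]), 'dq': array([ 0.08779095, -0.11514317, -0.11303473, -0.08298794,  0.10890721,
        0.00567039]), 'joint_efforts': array([ 1.19751716e-03, -6.06354403e+01, -3.42821968e+01, -3.77555114e-05,
        3.85987558e-03, -2.61314477e-05]), 'eef_pos': array([ 0.20283661, -0.59073417,  0.23063296]), 'ee_rot': array([-1.79929673e+02, -2.41442033e-05,  1.89496567e+01]), 'force': array([ 0.26062968,  0.30551462, -0.42225195]), 'wrist_torque': array([0.029128  , 0.02474754, 0.02944087]), 'grasp_force': 0.0, 'width': 0.08533171520403411}
```

View pics/scene0.png

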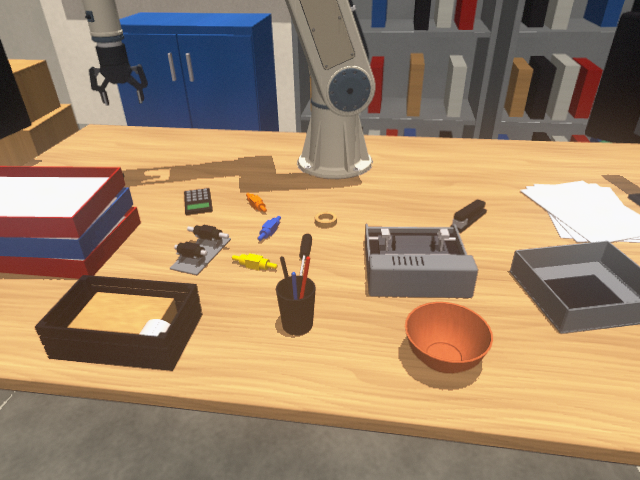

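The rack is around (203,248), with two black rollers at (190,249) and (208,232). The printer is around (418,258). Blue, orange and yellow look-alikes lie near (270,228), (257,202) and (255,261). Next I'll enlarge the rack and the printer.

```bash
python3 - <<'E'
from h import *
i,im,D=load('scene0')
a=cv2.resize(im[210:280,160:240],(640-240,350),interpolation=cv2.INTER_CUBIC)
b=cv2.resize(im[215:303,360:480],(400,293),interpolation=cv2.INTER_CUBIC)
c=np.zeros((350,800,3),np.uint8);c[:,:400]=a;c[:293,400:]=b
cv2.imwrite('pics/crop0.png',c[:,:,::-1])
for u,v in((190,249),(208,232),(203,248),(378,240),(447,240),(410,250)): print(u,v,dep(i,D,u,v))
E
```

```text
190 249 [ 0.62769724 -0.25832289  0.04910654]
208 232 [ 0.55171441 -0.24234172  0.04875917]
203 248 [ 0.61327015 -0.23322479  0.04418909]
378 240 [0.51796369 0.16771746 0.03614173]
447 240 [0.49225277 0.33056416 0.03237993]
410 250 [0.55385609 0.24236843 0.03799158]
```

View pics/crop0.png

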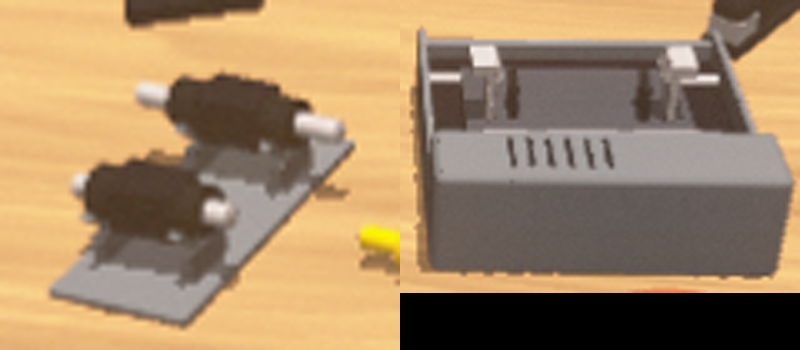

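View pics/side0.png

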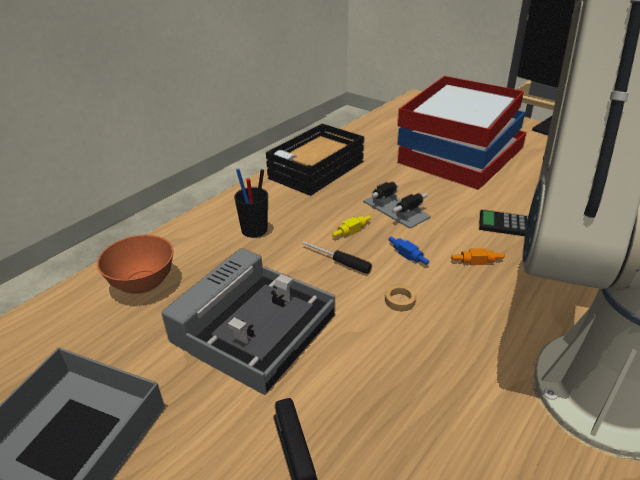

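The long roller is the one nearer the robot, at (208,232) in the scene view and (410,203) in the side view. It has longer bare shafts and spans about 42 px, against 33 px for (190,249). The clip tops are at about (385,232) and (444,232).

```bash
python3 - <<'E'
from h import *
i,im,D=load('scene0')
def seg(p,q,z):
    a=onz(i,*p,z);b=onz(i,*q,z);d=b-a
    print((a+b)/2,np.linalg.norm(d),np.degrees(np.arctan2(d[1],d[0])))
seg((187.4,228.4),(229,236),.038)
seg((174.4,247),(206.4,252.4),.038)
seg((385.5,232),(444,232),.082)
# printer rear housing rear-top corners (crop 432,140),(790,140)...
f=lambda x,y:((x-400)/3.333+360,y/3.333+215)
seg(f(432,183),f(790,186),.078)
seg(f(420,32),f(718,40),.052)
print(cams.camera_info('wrist')["t"],arm.hold_point_z)
w=cams.camera_info('wrist');c=cam2w(w,np.zeros(3));print(c,np.array(w['R']),w['camera_matrix'])
E
```

```text
[ 0.53620655 -0.24962356  0.038     ] 0.11647573271886381 79.40976800853016
[ 0.61494793 -0.26453978  0.038     ] 0.0837419622628896 81.56726270076284
[0.5449407  0.24916328 0.082     ] 0.13151631266923505 96.90760075166403
[0.68294386 0.26311685 0.078     ] 0.21519393214905808 96.45505468277749
[0.46963441 0.24300946 0.052     ] 0.21467954753120982 93.8714372495837
[-0.62492804 -0.03890413  0.37752158] 0.0187
[ 0.27155321 -0.56773907  0.37215902] [[ 3.25011040e-01 -9.45709990e-01 -6.61698709e-04]
 [-9.04977898e-01 -3.11215671e-01  2.90103104e-01]
 [-2.74559335e-01 -9.36878890e-02 -9.56995168e-01]] [[380.98087068   0.         314.22236611]
 [  0.         380.98087068 240.31190752]
 [  0.           0.           1.        ]]
```

```bash
python3 -m crank '[[0,0,0,4.26,-2.14,0,0.6],[0,0,0,4.26,-2.14,0,0.6],[0,0,0,4.26,-2.14,0,0.6],[0,0,0,4.26,-2.14,0,0.6],[0,0,0,4.26,-2.14,0,0.6],[0,0,0,4.26,-2.14,0,0.6],[0,0,0,4.26,-2.14,0,0.6],[0,0,0,4.26,-2.14,0,0.6],[0,0,0,4.26,-2.14,0,0.6],[0,0,0,4.26,-2.14,0,0.6]]' 40
python3 -m crank '[[0,0,-0.178,0,0,0,0.6],[0,0,-0.178,0,0,0,0.6],[0,0,-0.178,0,0,0,0.6],[0,0,-0.178,0,0,0,0.6],[0,0,-0.178,0,0,0,0.6],[0,0,-0.178,0,0,0,0.6],[0,0,0,0,0,0,0.6],[0,0,0,0,0,0,0.6]]'
python3 - <<'E'
from h import *
snap('wrist','w1')
E
```

```text
clock: 1.35
eef_pos: [0.5372, -0.249, 0.231]
ee_rot: [-180.0, 0.0, 19.0]
force: [-0.4, 0.1, 0.1]
width: 0.0507
grasp_force: 0.0
clock: 2.35
eef_pos: [0.5363, -0.2503, 0.2311]
ee_rot: [-180.0, -0.0, 79.9]
force: [-0.6, -0.6, 0.3]
width: 0.051
grasp_force: 0.0
```

View pics/w1.png

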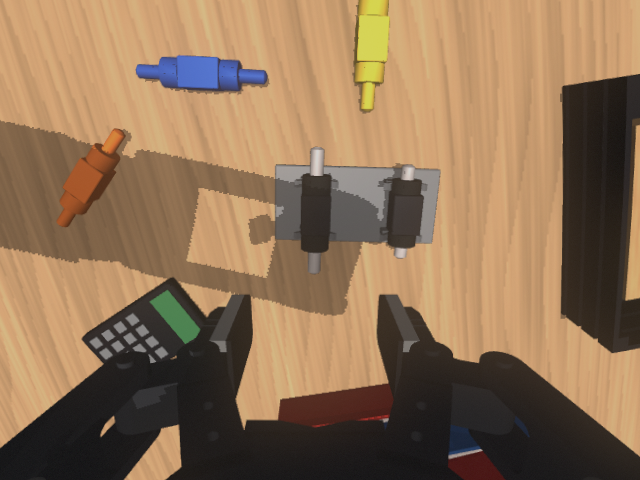

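The wrist view shows the long roller from (318,148) to (314,273), and the short one from (408,166) to (400,257).

```bash
python3 - <<'E'
from h import *
i,im,D=load('w1')
a=onz(i,318,148,.038);b=onz(i,314,272,.036);d=a-b
print(a,b,(a+b)/2,np.linalg.norm(d),np.degrees(np.arctan2(d[1],d[0])))
# sleeves: top edge 173, bottom 252 at upper surface z~.051
p=onz(i,316.5,173,.045);q=onz(i,315,252,.045);print((p+q)/2)
# short
a=onz(i,408,166,.038);b=onz(i,400,257,.038);print((a+b)/2,np.linalg.norm(a-b),np.degrees(np.arctan2(*(a-b)[1::-1])))
# rack rim corners
c=[onz(i,u,v,.006) for u,v in((275,165),(440,170),(432,243),(275,241))];print(sum(c)/4,np.degrees(np.arctan2(*((c[1]-c[0]+c[2]-c[3])[1::-1]))))
m=(p+q)/2;s=arm.state();y=np.radians(s['ee_rot'][2]);print(s['eef_pos'],proj(i,s['eef_pos']))
E
```

```text
[ 0.54779401 -0.19750543  0.038     ] [ 0.5243484  -0.30982261  0.036     ] [ 0.5360712  -0.25366402  0.037     ] 0.11475559332949341 78.20912787348342
[ 0.53611261 -0.25239144  0.045     ]
[ 0.61420956 -0.26720333  0.038     ] 0.0838787334382822 78.80391558658926
[ 0.57475435 -0.26014654  0.006     ] -11.232322477178414
[ 0.53630362 -0.25033723  0.2311466 ] (np.float64(316.6319302391296), np.float64(309.7566846334361))
```

The length of 114.8 mm is close to 112 mm, the yaw is 78.6°, and the centre (0.536, -0.253) agrees with the rack geometry. Now descend.

```bash
python3 -m crank '[[0,0,0.021,-0.25,0,4,0.6],[0,0,0,0,0,4,0.6],[0,0,0,0,0,4,0.6],[0,0,0,0,0,4,0.6],[0,0,0,0,0,2,0.6],[0,0,0,0,0,1,0.6],[0,0,0,0,0,1,0.6],[0,0,0,0,0,1.1,0.6],[0,0,0,0,0,0,0.6],[0,0,0,0,0,0,0.6]]' 40
python3 -m crank '[[0,0,0,0,0,0,0.3],[0,0,0,0,0,0,0.25],[0,0,0,0,0,0,0.2],[0,0,0,0,0,0,0.2],[0,0,0,0,0,0,0.2],[0,0,0,0,0,0,0.2]]'
```

```text
clock: 3.65
eef_pos: [0.5363, -0.2529, 0.0207]
ee_rot: [180.0, 0.0, 78.9]
force: [0.0, 0.4, 0.6]
width: 0.0511
grasp_force: 0.0
clock: 4.4
eef_pos: [0.5366, -0.2531, 0.0209]
ee_rot: [179.9, 0.0, 78.9]
force: [0.4, -0.8, 7.2]
width: 0.0254
grasp_force: 42.7
```

```bash
python3 -m crank '[[0,0,0,0,0,0,0.2],[0,0,0,0,0,-1,0.2],[0,0,0,0,0,-3,0.2],[0,0,0,0,0,-4.5,0.2],[0,0,0,0,0,-4.5,0.2],[0,0,0,0,0,-4.5,0.2],[0,0,0,0,0,-3.5,0.2],[0,0,0,0,0,-1,0.2]]' 60
python3 -m crank '[[0,0,0,2.36,-0.4,0,0.2],[0,0,0,4,-0.7,0,0.2],[0,0,0,4.8,-0.85,0,0.2],[0,0,0,4.8,-0.85,0,0.2],[0,0,0,4.8,-0.85,0,0.2],[0,0,0,4.8,-0.85,0,0.2],[0,0,0,4.8,-0.85,0,0.2],[0,0,0,4,-0.65,0,0.2],[0,0,0,2.4,-0.4,0,0.2],[0,0,-0.154,0,0,0,0.2],[0,0,-0.154,0,0,0,0.2],[0,0,0,0,0,0,0.2]]'
python3 -m crank '[[0,0,0,0,0,0,0.2],[0,0,0,0,0,0,0.2]]'
python3 - <<'E'
from h import *
snap('wrist','w2')
E
```

```text
clock: 5.4
eef_pos: [0.5364, -0.2531, 0.2425]
ee_rot: [179.8, 0.0, 78.9]
force: [0.4, 0.1, -3.4]
width: 0.025
grasp_force: 59.3
clock: 6.9
eef_pos: [0.5426, 0.1201, 0.2388]
ee_rot: [-179.8, 0.0, 96.5]
force: [-0.4, -0.1, -1.5]
width: 0.0252
grasp_force: 59.2
clock: 7.15
eef_pos: [0.5435, 0.1201, 0.2399]
ee_rot: [-180.0, 0.0, 96.5]
force: [0.7, -0.1, -2.4]
width: 0.0249
grasp_force: 59.2
```

View pics/w2.png

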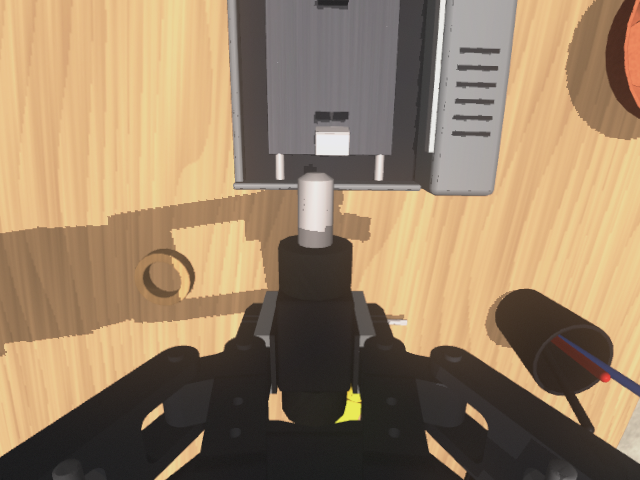

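The printer is square to the tool. One clip top is at (332,141); the other is out of frame. The held shaft's end is at (316,177). I'll back off 9 cm to see the whole of it.

```bash
python3 -m crank '[[0,0,0,-3,0,0,0.2],[0,0,0,-4,0,-1,0.2],[0,0,0,-3,0,-1,0.2],[0,0,0,0,0,0,0.2],[0,0,0,0,0,0,0.2]]'
python3 - <<'E'
from h import *
i,im,D=snap('wrist','w3');print(arm.state()['eef_pos'],arm.state()['ee_rot'])
cv2.imwrite('pics/w3c.png',cv2.resize(im[0:300,170:550,::-1],(760,600),interpolation=cv2.INTER_CUBIC))
E
```

```text
clock: 7.82
eef_pos: [0.5549, 0.0211, 0.2601]
ee_rot: [-180.0, -0.0, 96.5]
force: [0.0, 0.1, -1.9]
width: 0.025
grasp_force: 59.2
[0.55482736 0.02147071 0.25996725] [-1.79970168e+02 -2.42033888e-02  9.65738065e+01]
```

View pics/w3c.png

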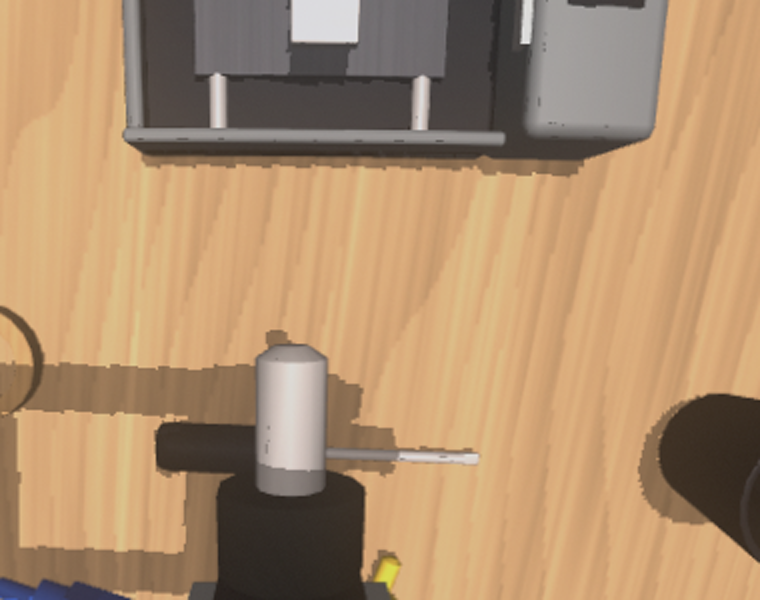

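I backed off the wrong way, because the camera sits ahead of the tool. Going forward and higher instead.

```bash
python3 -m crank '[[0,0,0,3,0,-3,0.2],[0,0,0,3,0,-4,0.2],[0,0,0,3,0,-4,0.2],[0,0,0,3,0,-4,0.2],[0,0,0,0.5,0,-1,0.2],[0,0,0,0,0,0,0.2],[0,0,0,0,0,0,0.2],[0,0,0,0,0,0,0.2]]'
python3 - <<'E'
from h import *
print(arm.state()['eef_pos'],arm.state()['ee_rot'])
i,im,D=snap('wrist','w4')
cv2.imwrite('pics/w4c.png',cv2.resize(im[0:240,190:510,::-1],(800,600),interpolation=cv2.INTER_CUBIC))
E
```

```text
clock: 8.88
eef_pos: [0.5404, 0.1443, 0.4188]
ee_rot: [-179.9, 0.0, 96.5]
force: [-0.5, 0.1, -2.9]
width: 0.0248
grasp_force: 59.5
[0.54043943 0.14426973 0.41880011] [-1.79864996e+02  2.95869523e-02  9.65361109e+01]
```

View pics/w4c.png

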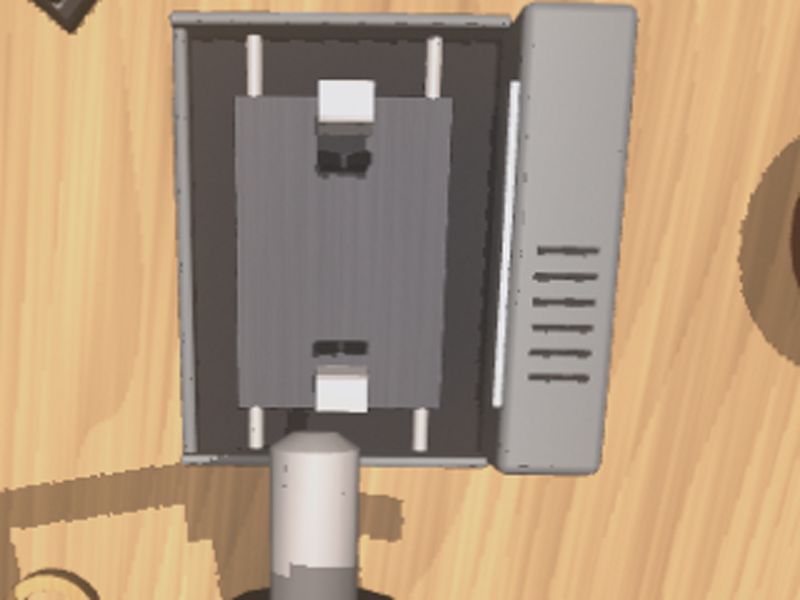

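The clip tops are at (318–375, 80–122) for the far one and (315–368, 375–412) for the near one, in the 2.5x crop with offset (190,0). The held shaft's tip is at (315,432), with its sides at 271 and 358.

```bash
python3 - <<'E'
from h import *
i,im,D=load('w4');P=np.array([.54044,.14427,.4188]);y=np.radians(96.54)
tx=np.array([np.cos(y),np.sin(y)]);ty=np.array([np.sin(y),-np.cos(y)])
g=lambda u,v,z:onz(i,190+u/2.5,v/2.5,z)
fo,fi=g(346.5,80,.082),g(346.5,122,.082);ni,no=g(341.5,375,.082),g(341.5,412,.082)
print('far',fo,fi,'near',ni,no,'spans',np.linalg.norm(fo-no),np.linalg.norm(fi-ni))
m=(fo+fi+ni+no)/4;d=(fo+fi-ni-no);print('carriage mid',m,'yaw',np.degrees(np.arctan2(d[1],d[0])))
W=[g(172,18,.052),g(510,20,.052),g(487,462,.052),g(184,460,.052)]
for w in W:print(w)
print('panel yaw',np.degrees(np.arctan2(*((W[0]-W[3])[1::-1]))),np.linalg.norm(W[0]-W[3]))
h=P[2]+.0171
t=g(315,432,h+.003);print('tip in tool',(t[:2]-P[:2])@tx,(t[:2]-P[:2])@ty)
for v in(470,550):
  a,b=g(271,v,h),g(358,v,h);print(v,((a+b)/2-P)[:2]@ty,np.linalg.norm(a-b))
r=m[:2]-P[:2];print('move dx,dy (tcp to carriage mid)',r@tx,r@ty)
for u,v in((346,100),(341,393)):print(dep(i,D,int(190+u/2.5),int(v/2.5)))
E
```

```text
far [0.53437177 0.32100893 0.082     ] [0.53656349 0.30329223 0.082     ] near [0.54828484 0.18922684 0.082     ] [0.5504918  0.17138016 0.082     ] spans 0.15049459570132842 0.11466605367887102
carriage mid [0.54242797 0.24622704 0.082     ] yaw 96.02707832817316
[0.44812105 0.34561791 0.052     ]
[0.60913868 0.36340764 0.052     ]
[0.6323162  0.15134008 0.052     ]
[0.47111198 0.13376849 0.052     ]
panel yaw 96.19377642011113 0.21309331097471035
tip in tool 0.058586772598425076 -0.000606735492796745
470 -0.000661072113338822 0.011411518915449202
550 -0.000646587423649548 0.011688611991058629
move dx,dy (tcp to carriage mid) 0.10106714130174554 0.013587619889280408
[0.53473121 0.31263016 0.08149325]
[0.54863195 0.18065252 0.08078223]
```

The spans of 150.5 and 114.7 mm match the expected 150 and 116 mm. The carriage middle is at (0.5424, 0.2462) and the yaw is 96.2°. I'll hover the roller just above the clips and compare its tip with the far clip at equal depth.

```bash
python3 -m crank '[[0,0,0.006,3,0.4,0,0.2],[0,0,0,4,0.6,0,0.2],[0,0,0,3,0.42,2,0.2],[0,0,0,0,0,4,0.2],[0,0,0,0,0,5,0.2],[0,0,0,0,0,5,0.2],[0,0,0,0,0,5,0.2],[0,0,0,0,0,5,0.2],[0,0,0,0,0,4,0.2],[0,0,0,0,0,2.5,0.2],[0,0,0,0,0,1,0.2],[0,0,0,0,0,0,0.2]]'
python3 -m crank '[[0,0,0,0,0,0,0.2],[0,0,0,0,0,0,0.2]]'
python3 - <<'E'
from h import *
print(arm.state()['eef_pos'],arm.state()['ee_rot'])
i,im,D=snap('wrist','w5')
cv2.imwrite('pics/w5c.png',cv2.resize(im[60:300,190:450,::-1],(650,600),interpolation=cv2.INTER_CUBIC))
E
```

```text
clock: 10.42
eef_pos: [0.5438, 0.2457, 0.085]
ee_rot: [-180.0, 0.0, 96.2]
force: [0.4, -1.0, -1.9]
width: 0.0254
grasp_force: 59.4
clock: 10.68
eef_pos: [0.5446, 0.2463, 0.0865]
ee_rot: [179.9, -0.0, 96.2]
force: [-0.9, 0.8, -2.7]
width: 0.0252
grasp_force: 59.4
[0.54456843 0.24632862 0.08646584] [ 1.79892236e+02 -3.60789277e-02  9.62441649e+01]
```

View pics/w5c.png

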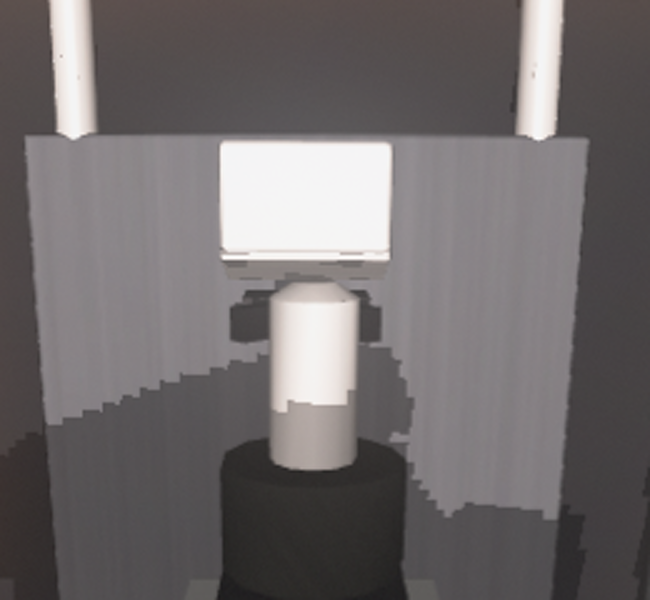

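The far clip's flat top spans rows 141–250, with x centre 306. The shaft tip is at row 281 and the chamfer start at 298, with x centre 314 (crop pixels).

```bash
python3 - <<'E'
from h import *
i,im,D=load('w5');P=np.array([.54457,.24633,.08647]);y=np.radians(96.24)
tx=np.array([np.cos(y),np.sin(y)]);ty=np.array([np.sin(y),-np.cos(y)])
h=P[2]+.0171
def g(n,u,v,z,e):
  p=onz(i,190+u/2.5,60+v/2.5,z)[:2]-P[:2];print(n,'x',round(p@tx*1e3,2),'implied mid',round(p@tx*1e3-e,2),'lat',round(p@ty*1e3,2))
for dh in(-.002,0,.002):
  g('tip',314,281,h+dh+.003,56);g('chamf',314,297,h+dh+.006,54);g('sleeve',313,437,h+dh+.013,34)
g('clip out',306,141,.082,75);g('clip in',306,250,.082,58);g('lip',306,281,.0695,53.5)
a,b=[onz(i,190+u/2.5,60+350/2.5,h) for u in(269,358)];print('shaft width',np.linalg.norm(a-b))
print(dep(i,D,int(190+314/2.5),int(60+340/2.5)))
print(arm.state()['force'],arm.state()['wrist_torque'])
E
```

```text
tip x 58.42 implied mid 2.42 lat -0.83
chamf x 56.76 implied mid 2.76 lat -0.84
sleeve x 40.4 implied mid 6.4 lat -0.98
tip x 58.65 implied mid 2.65 lat -0.84
chamf x 57.03 implied mid 3.03 lat -0.85
sleeve x 40.97 implied mid 6.97 lat -0.99
tip x 58.89 implied mid 2.89 lat -0.85
chamf x 57.3 implied mid 3.3 lat -0.86
sleeve x 41.55 implied mid 7.55 lat -0.99
clip out x 76.2 implied mid 1.2 lat -1.92
clip in x 60.42 implied mid 2.42 lat -1.94
lip x 54.3 implied mid 0.8 lat -1.99
shaft width 0.011781613534153437
[0.53796217 0.2972841  0.10806624]
[ 0.90404018  0.26346858 -2.31352002] [ 0.01232861 -0.00997922  0.04375275]
```

The roller is about 1.4 mm too far along +y and 1 mm off in x. I'll correct that and lower it gently.

```bash
python3 -m crank '[[0,0,0,-0.14,-0.11,0,0.2],[0,0,0,0,0,0.5,0.2],[0,0,0,0,0,0.5,0.2],[0,0,0,0,0,0.3,0.2],[0,0,0,0,0,0,0.2],[0,0,0,0,0,0,0.2]]'; python3 -m crank '[[0,0,0,0,0,0.2,0.2],[0,0,0,0,0,0,0.2]]'; python3 -m crank '[[0,0,0,0,0,0.2,0.2],[0,0,0,0,0,0,0.2]]';python3 -c "
from workcell import arm;print(arm.state()['force'],arm.state()['wrist_torque'])"
```

```text
clock: 11.48
eef_pos: [0.543, 0.2445, 0.0723]
ee_rot: [-180.0, 0.0, 96.2]
force: [0.5, -0.8, -1.5]
width: 0.0254
grasp_force: 59.4
clock: 11.72
eef_pos: [0.5431, 0.2447, 0.0703]
ee_rot: [180.0, -0.0, 96.2]
force: [0.5, 1.2, -2.0]
width: 0.0255
grasp_force: 59.5
clock: 11.98
eef_pos: [0.5433, 0.2449, 0.0685]
ee_rot: [180.0, -0.0, 96.2]
force: [0.8, 2.0, 0.4]
width: 0.0252
grasp_force: 59.9
[0.84641965 2.03817838 0.37194226] [ 0.24700637 -0.06473939  0.05610299]
```

```bash
S='from workcell import arm;print(arm.state()["force"],arm.state()["wrist_torque"])'; python3 -m crank '[[0,0,0,0,0,0.2,0.2],[0,0,0,0,0,0,0.2],[0,0,0,0,0,0,0.2]]'; python3 -c "$S"; python3 -m crank '[[0,0,0,0,0,0.2,0.2],[0,0,0,0,0,0,0.2],[0,0,0,0,0,0,0.2]]';python3 -c "$S"
```

```text
clock: 12.35
eef_pos: [0.5431, 0.2447, 0.0662]
ee_rot: [180.0, -0.0, 96.2]
force: [1.3, 4.5, -2.4]
width: 0.025
grasp_force: 59.4
[ 1.26912965  4.45897599 -2.43578215] [ 0.63100376 -0.23885799  0.12758581]
clock: 12.72
eef_pos: [0.543, 0.2446, 0.0643]
ee_rot: [180.0, -0.0, 96.2]
force: [0.4, 4.0, 2.1]
width: 0.0248
grasp_force: 59.8
[0.36369346 4.03646155 2.08114062] [ 0.54700623 -0.16165845  0.00251597]
```

```bash
S='from workcell import arm;print(arm.state()["force"],arm.state()["wrist_torque"])'; python3 -m crank '[[0,0,0,0.12,0,0,0.2],[0,0,0,0,0,0,0.2],[0,0,0,0,0,0,0.2]]'; python3 -c "$S"; python3 -m crank '[[0,0,0,0,0,0.2,0.2],[0,0,0,0,0,0.2,0.2],[0,0,0,0,0,0,0.2]]';python3 -c "$S"
```

```text
clock: 13.1
eef_pos: [0.5428, 0.2456, 0.0643]
ee_rot: [180.0, 0.0, 96.2]
force: [1.2, 3.0, 0.7]
width: 0.0248
grasp_force: 59.8
[1.22336527 3.00783193 0.69927467] [ 0.28834956 -0.16921751  0.12648766]
clock: 13.48
eef_pos: [0.5428, 0.2456, 0.0603]
ee_rot: [180.0, 0.0, 96.2]
force: [1.5, 2.3, 2.7]
width: 0.0254
grasp_force: 60.3
[1.48612987 2.335584   2.74739049] [ 0.26555556 -0.08324596  0.01964684]
```

Nearly balanced, and the axis is at about 77 mm, so I'll continue.

```bash
S='from workcell import arm;print(arm.state()["force"],arm.state()["wrist_torque"])'; python3 -m crank '[[0,0,0,0.06,0,0.2,0.2],[0,0,0,0,0,0.2,0.2],[0,0,0,0,0,0,0.2]]'; python3 -c "$S"; python3 -m crank '[[0,0,0,0,0,0.2,0.2],[0,0,0,0,0,0.2,0.2],[0,0,0,0,0,0,0.2]]';python3 -c "$S"
```

```text
clock: 13.85
eef_pos: [0.543, 0.2462, 0.0565]
ee_rot: [180.0, 0.0, 96.2]
force: [1.1, 1.0, 5.1]
width: 0.0254
grasp_force: 60.6
[1.10384268 1.02651985 5.11383789] [ 0.08520985 -0.15755364 -0.00780973]
clock: 14.22
eef_pos: [0.5427, 0.2462, 0.0519]
ee_rot: [-180.0, 0.0, 96.2]
force: [2.8, 2.3, 0.2]
width: 0.025
grasp_force: 59.8
[2.79188258 2.26120627 0.17879917] [ 0.2510742  -0.33155599  0.00424262]
```

```bash
S='from workcell import arm;print(arm.state()["force"],arm.state()["wrist_torque"])'; python3 -m crank '[[0,0,0,0,0,0.2,0.2],[0,0,0,0,0,0,0.2],[0,0,0,0,0,0,0.2]]'; python3 -c "$S"; python3 -m crank '[[0,0,0,0,0,0.2,0.2],[0,0,0,0,0,0,0.2]]';python3 -c "$S";  python3 -m crank '[[0,0,0,0,0,0.1,0.2],[0,0,0,0,0,0,0.2]]';python3 -c "$S"
```

```text
clock: 14.6
eef_pos: [0.5425, 0.2462, 0.0499]
ee_rot: [-180.0, 0.0, 96.2]
force: [2.2, 1.3, -1.4]
width: 0.0251
grasp_force: 59.7
[ 2.22662805  1.28541356 -1.38403735] [ 0.2321051  -0.2828016  -0.01629921]
clock: 14.85
eef_pos: [0.5421, 0.246, 0.0475]
ee_rot: [-179.9, 0.0, 96.2]
force: [1.2, 0.7, -6.6]
width: 0.025
grasp_force: 59.1
[ 1.1671012   0.74774201 -6.63368789] [ 0.25200438 -0.2138823  -0.05065718]
clock: 15.1
eef_pos: [0.542, 0.246, 0.0466]
ee_rot: [-179.9, 0.0, 96.2]
force: [0.9, 1.2, -10.9]
width: 0.0254
grasp_force: 59.3
[  0.94042294   1.21717514 -10.93698654] [ 0.3414416  -0.17408291  0.01789335]
```

The clips are now pulling the roller down, so the lips are over the shaft. Feel for the bottom.

```bash
S='from workcell import arm;print(arm.state()["force"],arm.state()["wrist_torque"])'; python3 -m crank '[[0,0,0,0,0,0.1,0.2],[0,0,0,0,0,0,0.2]]'; python3 -c "$S"; python3 -m crank '[[0,0,0,0,0,0.1,0.2],[0,0,0,0,0,0,0.2]]';python3 -c "$S"
python3 - <<'E'
from h import *
i,im,D=snap('wrist','w6');j,im2,_=snap('side','s6')
c=np.zeros((600,800,3),np.uint8);c[:,:400]=cv2.resize(im[60:360,215:415],(400,600));c[:400,400:]=cv2.resize(im2[230:400,160:340],(400,400))
cv2.imwrite('pics/c6.png',c[:,:,::-1])
E
```

```text
clock: 15.35
eef_pos: [0.5424, 0.2462, 0.0462]
ee_rot: [-180.0, 0.0, 96.2]
force: [0.0, 1.7, -6.1]
width: 0.025
grasp_force: 59.9
[ 0.02312475  1.74325008 -6.13911353] [ 0.23851528  0.17482426 -0.02895716]
clock: 15.6
eef_pos: [0.5431, 0.2463, 0.0456]
ee_rot: [180.0, -0.0, 96.3]
force: [-0.1, 0.3, -1.6]
width: 0.0249
grasp_force: 60.2
[-0.10836502  0.25019733 -1.61129472] [0.05874023 0.01904862 0.06050878]
```

View pics/c6.png

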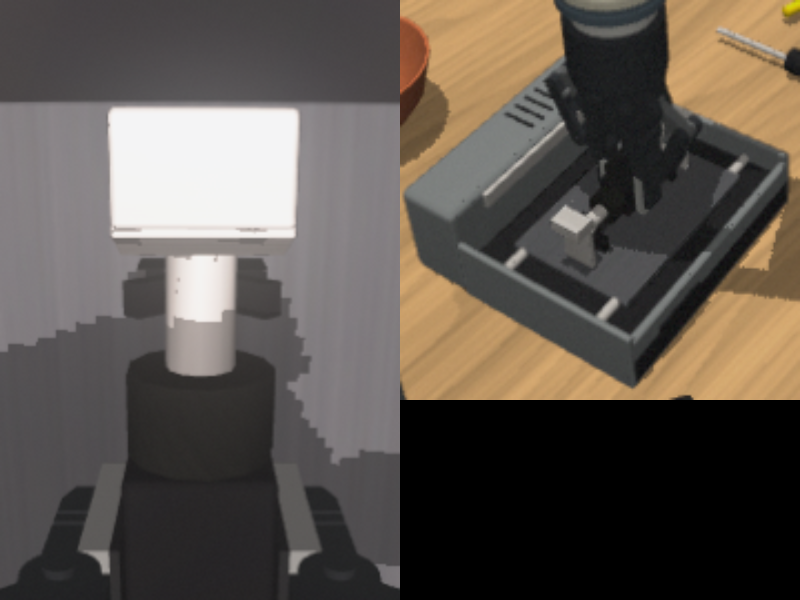

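The far shaft end is under the lip at (201,250) in the left crop, and the axis is at about 62.7 mm with no load on it. Seat it the last half millimetre, release, and rise.

```bash
python3 -m crank '[[0,0,0,0,0,0.06,0.2],[0,0,0,0,0,0,0.2],[0,0,0,0,0,0,0.2]]' ; python3 -m crank '[[0,0,0,0,0,0,0.3],[0,0,0,0,0,0,0.4],[0,0,0,0,0,0,0.5],[0,0,0,0,0,0,0.5],[0,0,0,0,0,0,0.5]]'
```

```text
clock: 16.08
eef_pos: [0.5432, 0.2464, 0.045]
ee_rot: [179.9, -0.0, 96.2]
force: [1.5, -1.3, 2.6]
width: 0.0249
grasp_force: 60.7
clock: 16.7
eef_pos: [0.5426, 0.2463, 0.0446]
ee_rot: [-180.0, 0.0, 96.2]
force: [0.7, 0.2, 0.5]
width: 0.0428
grasp_force: 0.0
```

```bash
python3 -m crank '[[0,0,0,0,0,-1,0.5],[0,0,0,0,0,-2,0.5],[0,0,0,0,0,-4,0.5],[0,0,0,0,0,-5,0.5],[0,0,0,0,0,-5,0.5],[0,0,0,-4,0,-3,0.5],[0,0,0,-3,0,0,0.5],[0,0,0,0,0,0,0.5],[0,0,0,0,0,0,0.5]]'
python3 - <<'E'
from h import *
s=arm.state();print(s['eef_pos'])
i,im,D=snap('wrist','w7');cv2.imwrite('pics/w7c.png',cv2.resize(im[0:300,140:540,::-1],(800,600)))
E
```

```text
clock: 17.82
eef_pos: [0.5502, 0.177, 0.2449]
ee_rot: [-180.0, -0.0, 96.2]
force: [-0.8, -0.2, 0.5]
width: 0.0426
grasp_force: 0.0
[0.55017058 0.17703556 0.24486302]
```

View pics/w7c.png

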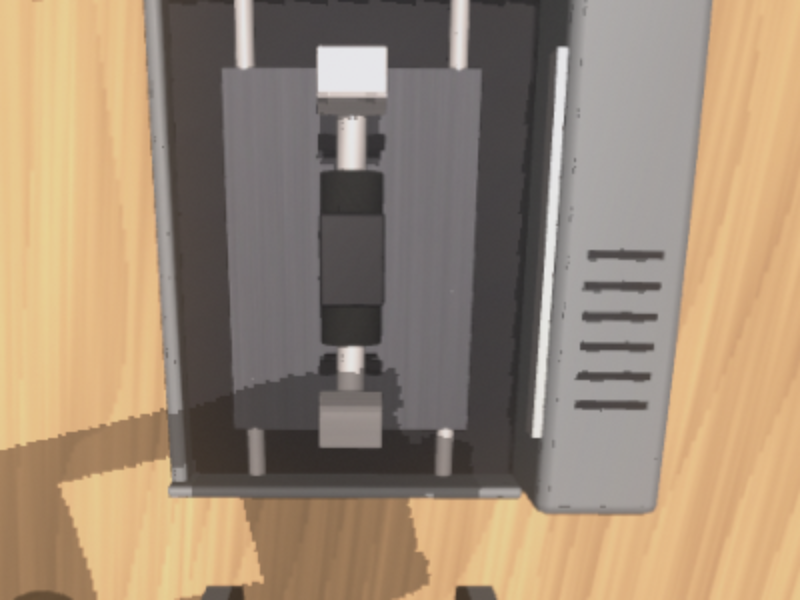

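The roller lies level between the clips, with both ends under the lips at (352,115) and (350,390). I'll check the heights and clip positions by depth.

```bash
python3 - <<'E'
from h import *
i,im,D=load('w7')
for n,u,v in(('block',352,260),('shaft+',351,140),('shaft-',350,358),('sl+',352,195),('sl-',352,325)):print(n,dep(i,D,140+u//2,v//2))
g=lambda u,v:onz(i,140+u/2,v/2,.082)
a,b,c,d=g(352,46),g(352,97),g(350,393),g(350,447);print(np.linalg.norm(a-d),np.linalg.norm(b-c))
E
```

```text
block [0.54268685 0.24621441 0.07366337]
shaft+ [0.53696668 0.29117739 0.06695512]
shaft- [0.54624291 0.20662445 0.06666324]
sl+ [0.53996275 0.27090814 0.07328005]
sl- [0.5454386  0.22129893 0.07350097]
0.14960867673127373 0.10994828655530897
```

```bash
python3 -c "
from workcell import arm;print(arm.finish_job())"
```

```text
the job is handed in; nothing more can be done
None
```

The long roller is snapped home in the printer's seat and released: measured level, axis about 61 mm above the desk, clips back at rest. The job was handed in at about 18 s, and the hand-in returned no verdict.

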